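# Press a snap cap home on a headspace vial in a bench capper

## Robot

A 6-joint arm with a two-finger parallel gripper is mounted at the origin on the work surface. World frame = base frame: x ahead of the robot, y to its left, z up, the work surface at z = 0. Lengths are in m, angles in rad, forces in N, time in s.
With the tool pointing down it reaches from about 0.35 to 0.85 m from the base axis. Payload 8.1 kg.
Tool frame: the origin (TCP) lies at the very end of the fingers, on their centre line; the grasp point (between the pads) lies 19 mm behind it; z points along the fingers, y is the line along which they close (so a half turn about z gives the same grasp; the last joint's range is limited). The gripper opens to 85 mm and grips with 20 to 120 N. Pads are 22 mm wide; open, the fingers measure 114 mm over their backs; the gripper's body (76 mm by 85 mm) begins 54 mm behind the grasp point. The pads swing forward as they close: fully open they stand 13 mm farther back than shut.
Start: joints at [1.04, 0.13, 1.488, -0, 1.523, -0.085], TCP at [0.259, 0.541, 0.231] pointing down, gripper open.
Joint ranges: [-2.96, 2.96], [-0.89, 2.26], [0.02, 2.5], [-1.34, 4.48], [0, 2.73], [-2.66, 2.66]. Speed limits (rad/s): [2.39, 2.39, 2.79, 3.14, 3.14, 3.14].

## Interface

Orientations are given as a unit quaternion [x, y, z, w].
In Python, from bench import status, vision, ticket, search_frame, trace gives the robot as it stands.
- The arm moves only by the tool jog_arm, never from a script. Its argument "moves" is a list that holds one entry, the list of rows, each a list of 7 numbers: the shift along the tool's x, y, z in cm, then the turn, a rotation vector about the tool's x, y, z in degrees, then the opening, from 0 (shut) to 1 (fully open). In form: [[[tx, ty, tz, wx, wy, wz, jaw], ...]]. A call has 1 to 20 rows; each row shifts and turns the commanded pose from where the row before left it, along the tool's axes as they then stand; what a row does not reach is not made up. A row lasts 1/12 s, in which the tool goes at most 41.7 mm and 7.16 degrees, less where a joint would pass 70% of its speed; a pose out of reach is approached as far as the arm can. A call with a gripper value outside its range is refused whole. The fingers move at their own pace and stop on an object; "force" is the grip in N (left out, the last holds). Time passes only in rows, so rows that do not move let the fingers close. It gives the time, the measured TCP pose, the force, the opening and the grip force at its end, in the units of the state.
- status.sense(): the state, without advancing time (a new reading comes with each control period).
- vision.snapshot(name): name is "scene" or "top" or "wrist"; returns (picture, depth): 384x512x3 uint8, blue, green, red; 384x512 float32, m along the optical axis (not along the pixel's ray), 0 where there is no reading.
- vision.camera_info(name): a dict with "fx", "fy", "cx", "cy" (pixels), "rvec" (rotation vector, rad) and "tvec" (3), from world to camera coordinates, as OpenCV has them; the wrist camera has in their place "mount" (4x4, takes a point from camera to tool coordinates, whose origin is the TCP and whose axes are the flange's). Camera axes: x right, y down, z forward; pixel columns grow to the right and rows downward; lengths in m; the calibration is good to about 2 mm. A picture is of the moment at which its call begins: read the wrist's pose just before it. camera_info takes no time and is no camera call.
- ticket.sign_off(): hands the job in; it is judged then, once.
Trained networks look in the newest picture that a camera, given by its name, has taken for a name from the list of things; names that differ only in an ending like _2 or _b are one class to them, and where a whole thing is asked for, a point or a joint stands for the part that bears it (a point fixed in the world has none). Each returns a list of dicts, best first, with "confidence" (0 to 1); they miss things now and then, are a little off and sometimes report something else, mostly with a low value. They report only what shows in the picture. A call takes as long as a camera call. They do not tell look-alikes from the thing itself.
- search_frame(camera, label): "position" ([column, row] as shares, 0 to 1, of the picture: columns of its width, rows of its height, amid what is visible of it).
- trace(camera, label): "pixels" (384x512 bool, what is visible of it) and "position" ([column, row] as shares, 0 to 1, of the picture: columns of its width, rows of its height, amid what is visible of it).
The state is a dict: "t": time; "joint_positions": joint angles; "joint_vel": joint speeds; "tau": joint torques, N m; "position": TCP position; "eef_rot": TCP orientation; "wrist_force": force on the tool from outside, world axes, zero at the start; "moment": the same for the moment, N m; "grip_width": finger opening in m; "grasp_force": force on a finger pad.
Only numpy, scipy, OpenCV 4.12 (cv2) and the standard library are available. Lean on these libraries where they do the work, as an engineer would, in place of code of your own. Each camera call takes 0.05 s, during which the arm holds its last target. There are 200 camera calls.

## Task

Lift the vial sled out of its parking dock, set it down free on the bench in front of the bench capper, then take it again by its fin and slide it, vial first, into the capper as far as it goes. Let go and press the capper's sprung plunger head down until it stops, so that the cap is fully home on the vial, then let the plunger come back up. Be gentle, for the vial is glass, keep the sled upright, and leave everything else where it stands.

Things in the scene. Friction and masses are not known exactly. Their poses are not given: they have to be found in the camera images.
- press: Bench capper, fixed; origin on the bench under its plunger, z up. White head block (z 88-126 mm, x -22 to 51, y +-38) on posts with clear side guards, black plunger head above. Entrance at its -x: a tunnel along +x at bench level, 48 mm wide, 88 high, with a low end stop at x 45 that meets the sled's front end. Guides 12 mm high flare from 48 mm wide at x -22 to 80 mm at x -62.
- nest (a point): The point on the bench straight under the plunger, at the capper's origin, where the sled's origin must come; axes as the capper's.
- plunger_top (a point): Centre of the flat top of the black plunger head (34 mm across the flat, 42 mm in all), 182 mm above the bench at rest. It moves down with the plunger.
- plunger (a joint): How far the plunger is down, m: 0 at rest; it springs back. Spring about 3 N at first, 7.5 N at 32 mm. The steel foot under it is screwed out to a different length each time (not measured): it meets the raised cap after 5 to 27 mm, pushing the cap takes some 3.5 N more, and the cap is home and the plunger stops after 12 to 32 mm, where the force rises steeply. The vial stands up to 35 N.
- sled: Aluminium sled with an amber glass vial fixed upright on it. Origin on its underside, below the vial's axis; x to its front end, z up. Base plate 80 x 44 x 14 mm (x -35 to 45), then a strip 18 wide, 10 thick back to x -103 that carries the fin. About 0.3 kg, centre of mass within 10 mm of the vial's axis. At first in the dock, its fin between tall walls.
- vial (a point): Centre of the glass vial's graspable body, 29 mm above the sled's underside: vial 23 mm in diameter from 14 to 44 mm up, above it a 16 mm neck and the 20 mm cap, whose top is 54 mm above the underside when home. Axes as the sled's.
- fin_centre (a point): Middle of the sled's upright fin, 30 mm above the sled's underside and 90 mm behind the vial's axis (-x of the sled): fin 12 mm thick (sled's y), 26 mm long (x), from 10 to 48 mm up. Axes as the sled's.
- fin: The fin itself, origin at its foot, 8 mm above the sled's underside.
- cap (a joint): How far the snap cap still stands above its home on the vial, m: 5 to 7 mm at first, 0 when fully home. It is stiff, and stays where it is pushed.
- dock: Grey parking dock, fixed; at the start its origin and axes coincide with the sled's. Walls 12 mm high round the base plate (y +-29, x up to 54 mm) and 58 mm high round the fin (x -113 to -66, y +-19), so that fingers cannot reach the fin there. Open above: the sled lifts straight out.
- solvent: Clear solvent bottle, 66 mm in diameter, 130 mm high, standing; origin under it. Bystander.
- capjar: Small jar, 42 mm in diameter, 50 mm high, standing; origin under it. Bystander.
- beaker: Glass beaker, 68 mm in diameter, 85 mm high, standing; origin under it. Bystander.
- capbox: Cardboard box 90 x 120 x 50 mm; origin under it. Bystander.
- driver: Screwdriver 160 mm long, lying. Bystander.
- wrench: Wrench 150 mm long, lying. Bystander.
Not all that is in view belongs to the job. What is shaped like the press but blue or orange is not meant.

How it is judged:
On the way, in this order (a step that is already met when the one before it is completed fails the run):
1. the sled stands on the bench, out of the dock and not yet in the capper, let go (height (world z) of sled below 0.004 m and angle between sled's own z axis and vertical below 0.1 rad and horizontal distance between sled and dock above 0.08 m and horizontal distance between sled and nest above 0.04 m and contact force between the fingers and sled below 0.2 N), for 0.1 s.
2. the sled is taken by its fin, outside the capper (contact force between the fingers and fin above 1 N and horizontal distance between sled and nest above 0.02 m), for 0.1 s.
3. the sled is fully in the capper with the cap still up, let go (horizontal distance between sled and nest below 0.005 m and angle between sled's own z axis and vertical below 0.1 rad and height (world z) of sled below 0.005 m and value of joint cap above 0.003 m and contact force between the fingers and sled below 0.2 N), for 0.1 s.
4. the plunger is pressed down and the cap is home (horizontal distance between sled and nest below 0.005 m and angle between sled's own z axis and vertical below 0.1 rad and height (world z) of sled below 0.005 m and value of joint plunger above 0.008 m and value of joint cap below 0.001 m), for 0.1 s.
At the end, for the whole second after the job is handed in: The sled stands level in the capper, its origin within 5 mm of the nest, at rest; the cap is within 1 mm of fully home; the plunger is back within 3 mm of its top position (horizontal distance between sled and nest below 0.005 m and angle between sled's own z axis and vertical below 0.1 rad and height (world z) of sled below 0.005 m and value of joint cap below 0.001 m and value of joint plunger below 0.003 m and linear speed of sled below 0.01 m/s); the robot touches nothing.
It fails at once if the vial or sled is pressed or rammed by the capper's parts with more than 35 N (contact force between press and sled above 35 N).
It fails at once if the sled is tipped over by more than about 35 degrees (angle between sled's own z axis and vertical above 0.6 rad).
It fails at once if the bottle, jar, beaker, cardboard box, screwdriver or wrench is pushed more than 40 mm (distance of any of solvent, capjar, beaker, capbox, driver, wrench from where it was at the start of the episode above 0.04 m).
It fails at once if the bottle, jar, beaker or box is knocked over (angle between any of solvent, capjar, beaker, capbox's own z axis and vertical above 0.5 rad).
It also fails if it takes over 64 s, if anything falls off the work surface, if the arm or the gripper's body presses on something with over 40 N, if the wrist force passes 120 N, or if a joint passes its speed limit or range.

## Working session

There is one attempt and no reset: what is moved stays moved. The work goes in short steps, Python scripts to look and compute and a tool call to move; the robot and the scene stay as the last step left them, time stands still between calls to the robot, and variables do not carry over. Pictures are saved under pics/ and viewed, at most 10 in all, crops included, and the job is handed in when it is done.

Besides the shell and the picture viewer there is one more tool, called after "Request:" as a command line: name --argument value ..., lists and objects as JSON in quotes. jog_arm: Moves the arm, as the interface text tells. Its arguments: {"type":"object","properties":{"moves":{"type":"array"},"force":{"type":"number"}},"required":["moves"]}

```bash
mkdir -p pics; ls
cat > h.py <<'E'
import numpy as np, cv2
from scipy.spatial.transform import Rotation as R
from bench import status, vision, ticket, search_frame, trace
def w2c(cam):
    c=vision.camera_info(cam); K=np.array([[c['fx'],0,c['cx']],[0,c['fy'],c['cy']],[0,0,1]])
    if 'rvec' in c:
        Rm=cv2.Rodrigues(np.array(c['rvec'],float))[0]; t=np.array(c['tvec'],float).ravel()
    else:
        s=status.sense(); T=np.eye(4);T[:3,:3]=R.from_quat(s['eef_rot']).as_matrix();T[:3,3]=s['position']
        M=np.linalg.inv(T@np.array(c['mount'])); Rm=M[:3,:3];t=M[:3,3]
    return K,Rm,t
def cloud(cam,d):
    K,Rm,t=w2c(cam); v,u=np.mgrid[:384,:512]
    P=np.stack([(u-K[0,2])/K[0,0]*d,(v-K[1,2])/K[1,1]*d,d],-1)
    return (P-t)@Rm
E
python3 - <<'E'
from h import *
ims=[]
for c in ['scene','top']:
    i,d=vision.snapshot(c); np.save(f'{c}_d.npy',d); cv2.imwrite(f'{c}.png',i); P=cloud(c,d); np.save(f'{c}_P.npy',P)
    ims.append(i)
    for l in ['press','sled','vial','fin_centre','plunger_top','dock','solvent','capjar','beaker','capbox','driver','wrench']:
        for r in trace(c,l)[:3]:
            m=r['pixels']; Q=P[m&(d>0)]
            if r['confidence']>.3: print(c,l,round(r['confidence'],2),np.round(np.array(r['position'])*[512,384]),m.sum(),np.round(np.median(Q,0),3) if len(Q) else '', np.round(np.percentile(Q,[2,98],axis=0),3).tolist() if len(Q) else '')
    print(vision.camera_info(c))
s=status.sense();print(s)
cv2.imwrite('pics/a.png',cv2.resize(ims[0],(800,600)));cv2.imwrite('pics/b.png',cv2.resize(ims[1],(800,600)))
E
```

```text
pics
scene press 0.92 [301. 268.] 1850 [0.686 0.12  0.123] [[0.64, 0.059, 0.004], [0.712, 0.178, 0.183]]
scene press 0.64 [260. 174.] 1459 [ 0.401 -0.045  0.112] [[0.312, -0.103, 0.0], [0.423, 0.016, 0.182]]
scene press 0.55 [345. 165.] 1525 [0.316 0.205 0.104] [[0.258, 0.143, 0.001], [0.345, 0.26, 0.182]]
scene sled 0.93 [217. 258.] 602 [ 0.655 -0.115  0.014] [[0.562, -0.147, 0.005], [0.695, -0.098, 0.06]]
scene sled 0.45 [259. 247.] 271 [0.61  0.    0.046] [[0.575, -0.019, -0.001], [0.622, 0.018, 0.053]]
scene vial 0.91 [211. 260.] 642 [ 0.656 -0.116  0.014] [[0.564, -0.148, 0.004], [0.697, -0.099, 0.06]]
scene fin_centre 0.97 [217. 258.] 637 [ 0.655 -0.115  0.014] [[0.557, -0.147, 0.004], [0.697, -0.098, 0.06]]
scene plunger_top 0.71 [306. 244.] 270 [0.661 0.121 0.18 ] [[0.536, 0.102, 0.001], [0.676, 0.143, 0.184]]
scene plunger_top 0.64 [352. 142.] 174 [0.291 0.207 0.18 ] [[0.27, 0.191, 0.135], [0.305, 0.224, 0.184]]
scene plunger_top 0.62 [257. 150.] 193 [ 0.374 -0.047  0.179] [[0.232, -0.068, 0.0], [0.388, -0.029, 0.184]]
scene dock 0.97 [223. 231.] 454 [ 0.571 -0.111  0.031] [
[... 3027 characters left out ...]
{'t': 1.3, 'joint_positions': array([ 1.03958774e+00,  1.30420705e-01,  1.48818804e+00,  2.25568649e-05,
        1.52300900e+00, -8.54162977e-02]), 'joint_vel': array([ 0.00060059, -0.00193011,  0.00189851, -0.00183156,  0.00112295,
       -0.00015133]), 'tau': array([-1.18250788e-03, -5.69339168e+01, -5.00831187e+01, -3.07666487e-04,
        1.98945563e-03,  1.56376450e-05]), 'position': array([0.25868771, 0.54137528, 0.23128642]), 'eef_rot': array([ 2.21055571e-01,  9.75261213e-01, -8.53564933e-06, -1.45413714e-05]), 'wrist_force': array([-0.18764833,  0.70347237,  0.76712646]), 'moment': array([-0.01850918,  0.02528321, -0.02148744]), 'grasp_force': 0.0, 'grip_width': 0.08543292368866072}
```

View pics/a.png

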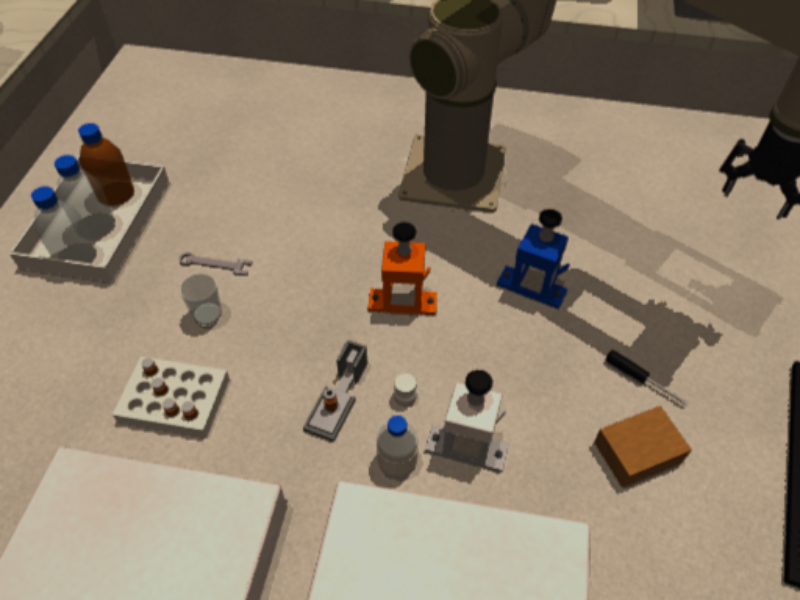

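View pics/b.png

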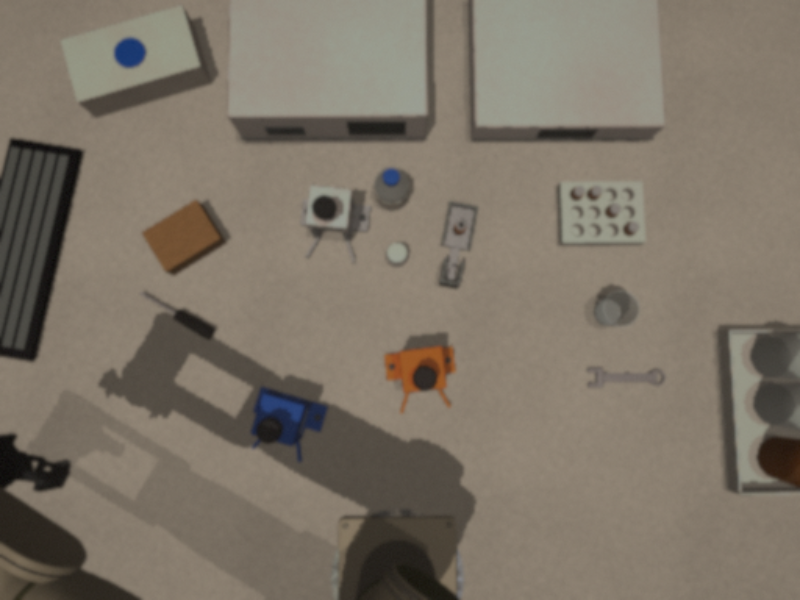

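The three press-like things in the top view are white (325,207), orange (424,370) and blue (280,415). The white one fits the description, and its flared guides open toward the robot at (310-355,250). The docked sled is at (458,240). I'll measure both and confirm the press in an enlarged crop.

Run:
```python
from h import *
for c in ['top','scene']:
    P=np.load(c+'_P.npy'); d=np.load(c+'_d.npy'); x,y,z=np.moveaxis(P,-1,0)
    def rect(m,n):
        q=P[m][:,:2].astype(np.float32)
        r=cv2.minAreaRect(q*1000); print(c,n,m.sum(),'mean',q.mean(0).round(4),r)
        return q
    pr=(np.abs(x-.66)<.08)&(np.abs(y-.12)<.09)
    rect(pr&(z>.119)&(z<.132),'head')
    rect(pr&(z>.177),'plunger')
    sl=(x>.48)&(x<.73)&(y<-.06)&(y>-.18)
    q=rect(sl&(z>.0115)&(z<.02)&(x>.59),'plate/dockwall')
    rect(sl&(z>.05)&(x<.6),'dockwall top'); rect(sl&(z>.048)&(x>.6),'cap')
    rect(sl&(z>.006)&(z<.07),'all')
    g=pr&(z>.006)&(z<.018)
    print('guides',P[g&(x<.64)].round(3)[::3].tolist())
i=cv2.imread('top.png'); a=cv2.resize(i[100:190,180:320],None,fx=5.5,fy=5.5,interpolation=2)
cv2.imwrite('pics/c.png',a)
M=vision.camera_info('wrist');print(M)
```

```text
top head 492 mean [0.6693 0.1177] ((669.0179443359375, 121.06584167480469), (76.57579040527344, 74.84260559082031), 82.71520233154297)
top plunger 191 mean [0.6548 0.122 ] ((655.8985595703125, 121.49098205566406), (41.21944808959961, 39.40901184082031), 1.379859209060669)
top plate/dockwall 388 mean [ 0.6551 -0.1212] ((647.4056396484375, -119.9637451171875), (57.91991424560547, 114.68086242675781), 78.57545471191406)
top dockwall top 95 mean [ 0.5584 -0.1022] ((562.4219360351562, -102.68226623535156), (37.62944793701172, 46.840728759765625), 78.01681518554688)
top cap 41 mean [ 0.6492 -0.1202] ((649.3757934570312, -120.48939514160156), (18.424537658691406, 19.528627395629883), 76.53211212158203)
top all 847 mean [ 0.6269 -0.1171] ((606.7577514648438, -118.62918090820312), (241.85214233398438, 116.84371948242188), 0.5975418090820312)
guides [[0.638, 0.17, 0.008], [0.637, 0.151, 0.013], [0.634, 0.157, 0.012], [0.635, 0.06, 0.006], [0.631, 0.16, 0.012], [0.632, 0.145, 0.006], [0.63, 0.093, 0.015], [0.629, 0.167, 0.008], [0.628, 0.096, 0.012], [0.624, 0.162, 0.015], [0.624, 0.096, 0.012]
[... 1336 characters left out ...]
189.71539306640625, 80.00009155273438), 0.6692613959312439)
guides [[0.593, 0.061, 0.006], [0.604, 0.167, 0.01], [0.603, 0.175, 0.01], [0.606, 0.173, 0.01], [0.614, 0.163, 0.01], [0.61, 0.171, 0.006], [0.614, 0.169, 0.007], [0.622, 0.164, 0.008]]
{'fx': 329.6337868293085, 'fy': 329.6337868293085, 'cx': 255.93139923196838, 'cy': 193.65390518356446, 'mount': array([[ 2.50915835e-03, -9.61609219e-01, -2.74411031e-01,
         6.96984554e-02],
       [ 9.99996624e-01,  2.22743961e-03,  1.33822394e-03,
         4.03723925e-04],
       [-6.75614483e-04, -2.74413462e-01,  9.61611562e-01,
        -1.42353480e-01],
       [ 0.00000000e+00,  0.00000000e+00,  0.00000000e+00,
         1.00000000e+00]])}
```

View pics/c.png

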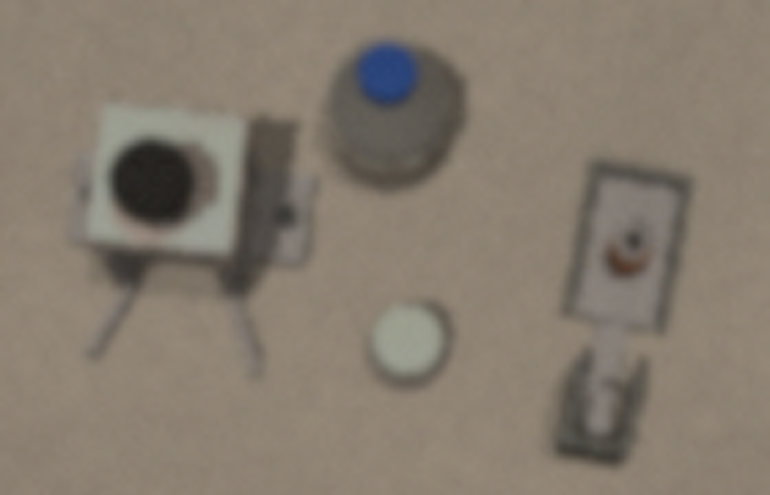

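White press confirmed: its guides open toward the robot and its yaw is about -6.5°. The sled is at about (0.651,-0.121) with yaw -11.4°. Next I move above the sled and look with the wrist camera.

Request:
jog_arm --moves '[[[-3.36, -2.26, 0, 0, 0, 0, 1], [-3.36, -2.26, 0, 0, 0, 0, 1], [-3.36, -2.26, 0, 0, 0, 0, 1], [-3.36, -2.26, 0, 0, 0, 0, 1], [-3.36, -2.26, 0, 0, 0, 0, 1], [-3.36, -2.26, 0, 0, 0, 0, 1], [-3.36, -2.26, 0, 0, 0, 0, 1], [-3.36, -2.26, 0, 0, 0, 0, 1], [-3.36, -2.26, 0, 0, 0, 0, 1], [-3.36, -2.26, 0, 0, 0, 0, 1], [-3.36, -2.26, 0, 0, 0, 0, 1], [-3.36, -2.26, 0, 0, 0, 0, 1], [-3.36, -2.26, 0, 0, 0, 0, 1], [-3.36, -2.26, 0, 0, 0, 0, 1], [-3.36, -2.26, 0, 0, 0, 0, 1], [-3.36, -2.26, 0, 0, 0, 0, 1], [-3.36, -2.26, 0, 0, 0, 0, 1], [-3.36, -2.26, 0, 0, 0, 0, 1], [-3.36, -2.26, 0, 0, 0, 0, 1]]]'

```text
t: 2.88
position: [0.6503, -0.1233, 0.2313]
eef_rot: [0.221, 0.975, 0.0, 0.0]
wrist_force: [0.8, 0.7, 1.3]
grip_width: 0.0854
grasp_force: 0.0
```

Request:
jog_arm --moves '[[[0, 0, 0, 0, 0, -7, 0.8], [0, 0, 0, 0, 0, -7, 0.8], [0, 0, 0, 0, 0, 0, 0.8], [0, 0, 0, 0, 0, 0, 0.8], [0, 0, 0, 0, 0, 0, 0.8]]]' --force 25

```text
t: 3.3
position: [0.6495, -0.1209, 0.2315]
eef_rot: [0.102, 0.995, -0.0, 0.0]
wrist_force: [-0.7, -0.2, 0.9]
grip_width: 0.0685
grasp_force: 0.0
```

```bash
cat >> h.py <<'E'
def toolyaw():
    s=status.sense(); x=R.from_quat(s['eef_rot']).as_matrix()[:,0]; return s['position'],np.degrees(np.arctan2(x[1],x[0]))
def tomove(target,yaw):
    p,a=toolyaw(); M=R.from_quat(status.sense()['eef_rot']).as_matrix()
    return 'tool cm',np.round((np.array(target)-p)@M*100,2),'wz',round(-((yaw-a+90)%180-90),2)
E
python3 - <<'E'
from h import *
M=w2c('wrist'); i,d=vision.snapshot('wrist'); K,Rm,t=M
P=cloud('wrist',d); x,y,z=np.moveaxis(P,-1,0)
cv2.imwrite('pics/d.png',i)
print(toolyaw())
def rect(m,n):
    q=P[m][:,:2].astype(np.float32)
    if len(q): print(n,m.sum(),q.mean(0).round(4),P[m][:,2].mean().round(4),cv2.minAreaRect(q*1000))
sl=(d>0)&(y<-.06)&(y>-.18)&(x>.48)&(x<.73)
rect(sl&(z>.011)&(z<.02)&(x>.59),'plate');rect(sl&(z>.052)&(z<.075)&(x>.62),'cap');rect(sl&(z>.051)&(z<.07)&(x<.6),'wall')
f=sl&(z>.04)&(z<.0515)&(x<.6);rect(f,'fin')
r=search_frame('wrist','vial'); print(r[:2])
E
```

```text
(array([ 0.64954276, -0.12079804,  0.23162188]), np.float64(168.30198114278994))
plate 3131 [ 0.6563 -0.1243] 0.0134 ((646.0918579101562, -122.57183074951172), (57.928768157958984, 115.46586608886719), 79.42628479003906)
cap 325 [ 0.6491 -0.1226] 0.0598 ((649.4837036132812, -122.87848663330078), (18.854673385620117, 19.360721588134766), 5.5092668533325195)
wall 963 [ 0.5576 -0.1045] 0.0575 ((562.110595703125, -105.44832611083984), (38.12185287475586, 46.54134750366211), 78.6783447265625)
fin 429 [ 0.5609 -0.1058] 0.0472 ((563.819580078125, -105.95680236816406), (26.081418991088867, 41.00742721557617), 79.04977416992188)
[{'position': [0.4891, 0.3961], 'confidence': 0.74}]
```

View pics/d.png

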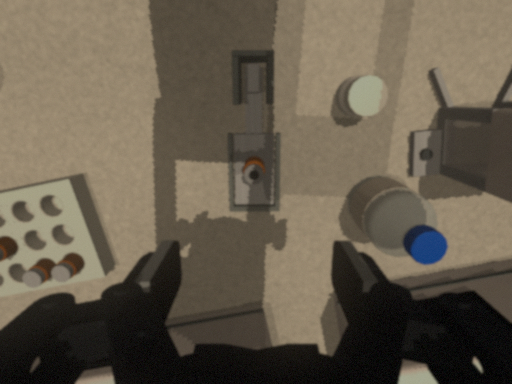

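Wrist view: vial with cap at (253,172), fin walls at (253,78), jar at (366,96), bottle at (395,220). The fingers straddle the vial with nothing near them, so I go down and grip gently.

Request:
jog_arm --moves '[[[0.03, -0.12, 3, 0, 0, 0, 0.8], [0, 0, 3, 0, 0, 0, 0.8], [0, 0, 3, 0, 0, 0, 0.8], [0, 0, 3, 0, 0, 0, 0.8], [0, 0, 3, 0, 0, 0, 0.8], [0, 0, 2, 0, 0, 0, 0.8], [0, 0, 2, 0, 0, 0, 0.8], [0, 0, 1, 0, 0, 0, 0.8], [0, 0, 0.9, 0, 0, 0, 0.8], [0, 0, 0, 0, 0, 0, 0.5], [0, 0, 0, 0, 0, 0, 0.3], [0, 0, 0, 0, 0, 0, 0.2], [0, 0, 0, 0, 0, 0, 0.1], [0, 0, 0, 0, 0, 0, 0.1], [0, 0, 0, 0, 0, 0, 0.1], [0, 0, 0, 0, 0, 0, 0.1]]]' --force 25

```text
t: 4.73
position: [0.6504, -0.1229, 0.0244]
eef_rot: [0.101, 0.995, -0.0, 0.002]
wrist_force: [-0.9, 0.5, 7.3]
grip_width: 0.022
grasp_force: 24.9
```

Request:
jog_arm --moves '[[[0, 0, 0, 0, 0, 0, 0.1], [0, 0, -0.3, 0, 0, 0, 0.1], [0, 0, -0.7, 0, 0, 0, 0.1], [0, 0, -1, 0, 0, 0, 0.1], [0, 0, -1, 0, 0, 0, 0.1], [0, 0, -1, 0, 0, 0, 0.1], [0, 0, -1, 0, 0, 0, 0.1], [0, 0, -1, 0, 0, 0, 0.1], [0, 0, -1.5, 0, 0, 0, 0.1], [0, 0, -1.5, 0, 0, 0, 0.1], [0, 0, -1, 0, 0, 0, 0.1], [0, 0, -1, 0, 0, 0, 0.1], [0, 0, 0, 0, 0, 0, 0.1]]]' --force 35

```text
t: 5.82
position: [0.6506, -0.1229, 0.1358]
eef_rot: [0.101, 0.995, -0.0, 0.002]
wrist_force: [0.9, 0.1, -2.1]
grip_width: 0.0215
grasp_force: 34.4
```

Request:
jog_arm --moves '[[[0.5, 0.6, 0, 0, 0, 0, 0.1], [1.0, 1.2, 0, 0, 0, 0, 0.1], [1.3, 1.6, 0, 0, 0, 0, 0.1], [1.4, 1.8, 0, 0, 0, 0, 0.1], [1.4, 1.8, 0, 0, 0, 0, 0.1], [1.4, 1.8, 0, 0, 0, 0, 0.1], [1.4, 1.8, 0, 0, 0, 0, 0.1], [1.4, 1.8, 0, 0, 0, 0, 0.1], [1.4, 1.8, 0, 0, 0, 0, 0.1], [1.4, 1.8, 0, 0, 0, 0, 0.1], [1.4, 1.8, 0, 0, 0, 0, 0.1], [1.4, 1.8, 0, 0, 0, 0, 0.1], [1.2, 1.6, 0, 0, 0, 0, 0.1], [0.8, 1.0, 0, 0, 0, 0, 0.1], [0.4, 0.4, 0, 0, 0, 0, 0.1], [0, 0, 0, 0, 0, -4.5, 0.1], [0, 0, 0, 0, 0, 0, 0.1]]]'

```text
t: 7.23
position: [0.5194, 0.1346, 0.1318]
eef_rot: [0.059, 0.998, -0.0, -0.0]
wrist_force: [0.2, -0.4, -2.6]
grip_width: 0.0216
grasp_force: 34.5
```

Run:
```python
from h import *
i,d=vision.snapshot('wrist'); cv2.imwrite('pics/e.png',i)
print(toolyaw(),status.sense()['grip_width'])
P=cloud('wrist',d); np.save('w1.npy',P); x,y,z=np.moveaxis(P,-1,0)
def rect(m,n):
    q=P[m][:,:2].astype(np.float32)
    if len(q): print(n,m.sum(),q.mean(0).round(4),P[m][:,2].mean().round(4),cv2.minAreaRect(q*1000))
a=(d>0)&(x>.5)&(x<.75)&(y>.04)&(y<.2)
rect(a&(z>.12)&(z<.131)&(x>.6),'head');rect(a&(z>.177)&(z<.19)&(x>.6),'pl')
g=a&(z>.008)&(z<.016)&(x<.64)&(x>.57)
for s in (y>.125,y<.125):
    q=P[g&s]; 
    if len(q)>10:
        print(len(q),np.polyfit(q[:,0],q[:,1],1),q.min(0).round(3),q.max(0).round(3))
P=np.load('top_P.npy')
```

```text
(array([0.51964799, 0.13427331, 0.13189253]), np.float64(172.92213705864611)) 0.021213105004059856
```

View pics/e.png

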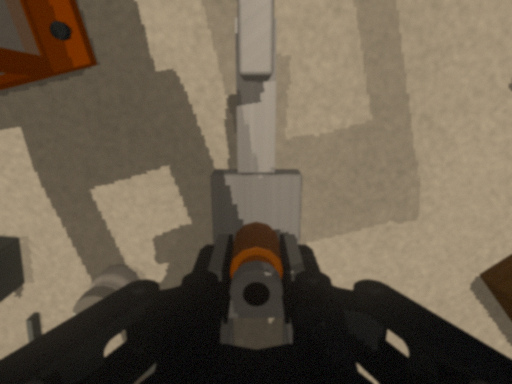

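The wrist view shows the sled held level, with the fin at (255,40) and the vial in the fingers at (257,260). I lower it and let go.

Request:
jog_arm --moves '[[[0, 0, 1, 0, 0, 0, 0.1], [0, 0, 1.5, 0, 0, 0, 0.1], [0, 0, 1.5, 0, 0, 0, 0.1], [0, 0, 1.5, 0, 0, 0, 0.1], [0, 0, 1.5, 0, 0, 0, 0.1], [0, 0, 1.3, 0, 0, 0, 0.1], [0, 0, 1, 0, 0, 0, 0.1], [0, 0, 0.6, 0, 0, 0, 0.1], [0, 0, 0.4, 0, 0, 0, 0.1], [0, 0, 0.3, 0, 0, 0, 0.1], [0, 0, 0.1, 0, 0, 0, 0.1], [0, 0, 0, 0, 0, 0, 0.1], [0, 0, 0, 0, 0, 0, 0.1]]]'

```text
t: 8.37
position: [0.5204, 0.1347, 0.026]
eef_rot: [0.061, 0.998, 0.0, 0.001]
wrist_force: [-0.7, -0.2, -2.8]
grip_width: 0.0218
grasp_force: 34.5
```

Request:
jog_arm --moves '[[[0, 0, 0.1, 0, 0, 0, 0.1], [0, 0, 0.07, 0, 0, 0, 0.1], [0, 0, 0, 0, 0, 0, 0.1], [0, 0, 0, 0, 0, 0, 0.2], [0, 0, 0, 0, 0, 0, 0.3], [0, 0, 0, 0, 0, 0, 0.5], [0, 0, 0, 0, 0, 0, 0.6], [0, 0, 0, 0, 0, 0, 0.6], [0, 0, 0, 0, 0, 0, 0.6], [0, 0, 0, 0, 0, 0, 0.6]]]'

```text
t: 9.2
position: [0.5198, 0.1346, 0.0235]
eef_rot: [0.061, 0.998, -0.0, -0.0]
wrist_force: [-0.6, -0.8, 0.6]
grip_width: 0.0508
grasp_force: 0.0
```

Request:
jog_arm --moves '[[[0, 0, -1.5, 0, 0, 0, 0.6], [0, 0, -3, 0, 0, 0, 0.6], [0, 0, -3, 0, 0, 0, 0.6], [0, 0, -3, 0, 0, 0, 0.6], [3, 0, -2, 0, 0, 0, 0.6], [3, 0, -2, 0, 0, 0, 0.6], [3, 0, 0, 0, 0, 0, 0.6], [1, 0, 0, 0, 0, 0, 0.6], [0, 0, 0, 0, 0, 0, 0.6], [0, 0, 0, 0, 0, 0, 0.6]]]'

```text
t: 10.03
position: [0.4207, 0.147, 0.1689]
eef_rot: [0.061, 0.998, 0.0, 0.001]
wrist_force: [0.3, -0.7, 0.8]
grip_width: 0.051
grasp_force: 0.0
```

```bash
cat > m.py <<'E'
from h import *
def rect(P,m,n):
    q=P[m][:,:2].astype(np.float32)
    if len(q): print(n,m.sum(),q.mean(0).round(4),P[m][:,2].mean().round(4),cv2.minAreaRect(q*1000))
E
python3 - <<'E'
from m import *
print(toolyaw())
for c in ['wrist','top','scene']:
    i,d=vision.snapshot(c); P=cloud(c,d); x,y,z=np.moveaxis(P,-1,0)
    if c=='wrist': cv2.imwrite('pics/f.png',i)
    print(c); ok=(d>0)
    s=ok&(x>.38)&(x<.57)&(y>.09)&(y<.18)&(z<.1)
    rect(P,s&(z>.01)&(z<.0195)&(x>.475),'plate');rect(P,s&(z>.052)&(z<.07)&(x>.48),'cap');rect(P,s&(z>.042)&(z<.052)&(x<.48),'fin')
    a=ok&(x>.58)&(x<.75)&(y>.04)&(y<.2)
    rect(P,a&(z>.12)&(z<.131),'head');rect(P,a&(z>.177)&(z<.19),'pl')
    g=ok&(z>.007)&(z<.016)&(x<.63)&(x>.585)&(y>.07)&(y<.19)
    for k in (y>.125,y<.125):
        q=P[g&k]
        if len(q)>10: f=np.polyfit(q[:,0],q[:,1],1);print('guide',len(q),f,np.polyval(f,[.59,.63]).round(4))
E
```

```text
(array([0.42071352, 0.1469982 , 0.16887609]), np.float64(172.99501029295752))
wrist
plate 2231 [0.516  0.1357] 0.0137 ((519.7943725585938, 135.08229064941406), (44.01552963256836, 91.51605987548828), 84.03021240234375)
cap 431 [0.5183 0.1355] 0.059 ((520.150634765625, 135.21510314941406), (18.726560592651367, 20.008556365966797), 82.24241638183594)
fin 431 [0.4299 0.1462] 0.0475 ((430.47991943359375, 146.17459106445312), (10.978792190551758, 25.771188735961914), 82.8282470703125)
guide 86 [-0.53546977  0.49260565] [0.1767 0.1553]
guide 78 [ 0.38199166 -0.14274713] [0.0826 0.0979]
top
plate 256 [0.5292 0.132 ] 0.0149 ((520.6604614257812, 136.97149658203125), (43.85464859008789, 89.1891860961914), 83.2423324584961)
cap 37 [0.5207 0.1374] 0.0611 ((520.6695556640625, 137.4245147705078), (17.881656646728516, 16.281291961669922), 44.7754020690918)
head 473 [0.6696 0.1177] 0.1269 ((668.9249877929688, 121.0280990600586), (76.1113052368164, 74.52513122558594), 83.5558090209961)
pl 189 [0.655  0.1221] 0.1828 ((655.1526489257812, 122.60964965820312), (40.46186447143555, 37.90459060668945), 0.8838409781455994)
guide 33 [-0.13469909  0.24634556] [0.1669 0.1615]
guide 27 [ 0.35150252 -0.12256919] [0.0848 0.0989]
scene
plate 136 [0.5185 0.1411] 0.0138 ((520.3277587890625, 135.91455078125), (43.24482727050781, 91.06482696533203), 83.46831512451172)
cap 42 [0.5229 0.1355] 0.0589 ((522.2733154296875, 135.24148559570312), (18.766189575195312, 20.310649871826172), 77.25360107421875)
fin 35 [0.4343 0.1461] 0.0467 ((433.2925109863281, 146.04830932617188), (11.970458984375, 28.37088394165039), 84.94706726074219)
head 713 [0.6775 0.1189] 0.1255 ((672.544189453125, 118.85630798339844), (75.78121948242188, 73.46109771728516), 83.68868255615234)
pl 196 [0.6586 0.1207] 0.1813 ((657.6212158203125, 120.39930725097656), (38.50779724121094, 40.659969329833984), 52.05965042114258)
guide 22 [-0.524063    0.48843836] [0.1792 0.1583]
```

View pics/f.png

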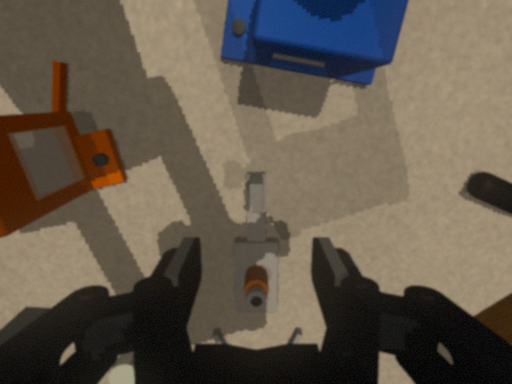

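Wrist view: sled free and upright, fin at (256,190), vial at (257,285), guide ends at (220,335) and (297,335). The sled is at (0.520,0.135) with yaw -7°, and the nest is at about (0.6565,0.1212). Now I take the fin.

Request:
jog_arm --moves '[[[-0.5, 0, 1, 0, 0, 0, 0.6], [-0.5, 0, 2, 0, 0, 0, 0.6], [0, 0, 2.5, 0, 0, 0, 0.6], [0, 0, 2.5, 0, 0, 0, 0.6], [0, 0, 2.5, 0, 0, 0, 0.6], [0, 0, 2, 0, 0, 0, 0.6], [0, 0, 1.6, 0, 0, 0, 0.6], [0, 0, 1, 0, 0, 0, 0.6], [0, 0, 0, 0, 0, 0, 0.4], [0, 0, 0, 0, 0, 0, 0.2], [0, 0, 0, 0, 0, 0, 0.1], [0, 0, 0, 0, 0, 0, 0.0], [0, 0, 0, 0, 0, 0, 0.0], [0, 0, 0, 0, 0, 0, 0.0], [0, 0, 0, 0, 0, 0, 0.0], [0, 0, 0, 0, 0, 0, 0.0]]]' --force 20

```text
t: 11.52
position: [0.4315, 0.1458, 0.0186]
eef_rot: [0.061, 0.998, 0.0, 0.001]
wrist_force: [0.0, -0.3, 6.0]
grip_width: 0.0117
grasp_force: 23.7
```

Request:
jog_arm --moves '[[[-0.3, 0.02, -0.05, 0, 0, 0, 0], [-0.5, 0.04, 0, 0, 0, 0, 0], [-0.6, 0.04, 0, 0, 0, 0, 0], [-0.6, 0.04, 0, 0, 0, 0, 0], [-0.6, 0.04, 0, 0, 0, 0, 0], [-0.6, 0.04, 0, 0, 0, 0, 0], [-0.6, 0.03, 0, 0, 0, 0, 0], [-0.6, 0, 0, 0, 0, 0, 0], [-0.6, 0, 0, 0, 0, 0, 0], [-0.5, 0, 0, 0, 0, 0, 0], [-0.3, 0, 0, 0, 0, 0, 0], [-0.2, 0, 0, 0, 0, 0, 0], [0, 0, 0, 0, 0, 0, 0]]]'

```text
t: 12.6
position: [0.49, 0.1411, 0.0186]
eef_rot: [0.061, 0.998, 0.0, -0.001]
wrist_force: [-5.7, 1.8, 8.2]
grip_width: 0.0118
grasp_force: 24.3
```

Run:
```python
from m import *
print(toolyaw())
out=[]
for c in ['top','wrist']:
    i,d=vision.snapshot(c); P=cloud(c,d); x,y,z=np.moveaxis(P,-1,0); ok=d>0
    print(c)
    s=ok&(x>.53)&(x<.65)&(y>.1)&(y<.16)
    rect(P,s&(z>.053)&(z<.07),'cap');rect(P,s&(z>.009)&(z<.018),'plate')
    g=ok&(z>.006)&(z<.017)&(x<.64)&(x>.58)&(y>.07)&(y<.19)
    for k in (y>.15,y<.105):
        q=P[g&k]
        if len(q)>10: f=np.polyfit(q[:,0],q[:,1],1);print('guide',len(q),f,np.polyval(f,[.59,.63]).round(4))
    out.append(i)
a=cv2.resize(out[0][110:200,165:285],(400,300),interpolation=2); b=cv2.resize(out[1],(400,300))
cv2.imwrite('pics/g.png',np.hstack([a,b]))
```

```text
(array([0.48996815, 0.14110879, 0.01860942]), np.float64(172.96435393332385))
top
cap 9 [0.6374 0.1471] 0.0622 ((637.3800048828125, 129.44293212890625), (58.14007568359375, 6.089539051055908), 84.99906921386719)
plate 76 [0.6123 0.1249] 0.0144 ((614.731689453125, 127.05290222167969), (77.22148132324219, 35.258949279785156), 46.588592529296875)
guide 26 [-0.64354585  0.56252929] [0.1828 0.1571]
guide 40 [0.01991468 0.07850777] [0.0903 0.0911]
wrist
plate 1165 [0.5401 0.1357] 0.0112 ((539.3375854492188, 135.1850128173828), (18.62255859375, 23.310096740722656), 0.22294995188713074)
```

View pics/g.png

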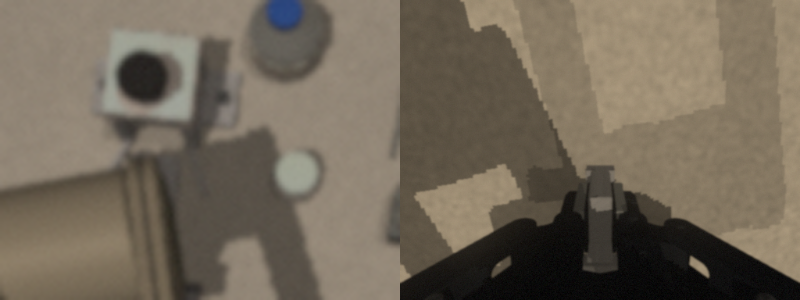

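The fin is held squarely at (600,230). The arm hides the guides in the top view, so I continue slowly and watch the force.

Request:
jog_arm --moves '[[[-0.3, 0, -0.06, 0, 0, 0, 0], [-0.4, 0, 0, 0, 0, 0, 0], [-0.4, 0, 0, 0, 0, 0, 0], [-0.4, 0, 0, 0, 0, 0, 0], [-0.4, 0, 0, 0, 0, 0, 0], [-0.4, 0, 0, 0, 0, 0, 0], [-0.3, 0, 0, 0, 0, 0, 0], [0, 0, 0, 0, 0, 0, 0]]]'

```text
t: 13.37
position: [0.5171, 0.1374, 0.0186]
eef_rot: [0.062, 0.998, -0.0, 0.0]
wrist_force: [1.2, 0.4, -0.5]
grip_width: 0.0116
grasp_force: 22.7
```

Request:
jog_arm --moves '[[[-0.3, 0, 0, 0, 0, 0, 0], [-0.4, 0, 0, 0, 0, 0, 0], [-0.4, 0, 0, 0, 0, 0, 0], [-0.4, 0, 0, 0, 0, 0, 0], [-0.4, 0, 0, 0, 0, 0, 0], [-0.4, 0, 0, 0, 0, 0, 0], [-0.4, 0, 0, 0, 0, 0, 0], [-0.4, 0, 0, 0, 0, 0, 0], [-0.3, 0, 0, 0, 0, 0, 0], [-0.2, 0, 0, 0, 0, 0, 0], [0, 0, 0, 0, 0, 0, 0]]]'

```text
t: 14.28
position: [0.5526, 0.133, 0.0187]
eef_rot: [0.061, 0.998, 0.0, 0.0]
wrist_force: [0.8, 1.0, -0.7]
grip_width: 0.0118
grasp_force: 22.7
```

Request:
jog_arm --moves '[[[-0.2, 0, 0, 0, 0, 0, 0], [-0.2, 0, 0, 0, 0, 0, 0], [-0.2, 0, 0, 0, 0, 0, 0], [-0.2, 0, 0, 0, 0, 0, 0], [-0.2, 0, 0, 0, 0, 0, 0], [-0.1, 0, 0, 0, 0, 0, 0], [0, 0, 0, 0, 0, 0, 0]]]'

```text
t: 14.87
position: [0.5633, 0.1317, 0.0187]
eef_rot: [0.061, 0.998, 0.0, 0.0]
wrist_force: [0.7, 0.5, -0.9]
grip_width: 0.0119
grasp_force: 22.8
```

Request:
jog_arm --moves '[[[-0.1, 0, 0, 0, 0, 0, 0], [-0.1, 0, 0, 0, 0, 0, 0], [-0.05, 0, 0, 0, 0, 0, 0], [0, 0, 0, 0, 0, 0, 0]]]'

```text
t: 15.2
position: [0.5654, 0.1315, 0.0186]
eef_rot: [0.061, 0.998, -0.0, 0.0]
wrist_force: [-0.6, 0.2, -1.4]
grip_width: 0.0118
grasp_force: 22.9
```

Request:
jog_arm --moves '[[[-0.1, 0, 0, 0, 0, 0, 0], [-0.1, 0, 0, 0, 0, 0, 0], [0, 0, 0, 0, 0, 0, 0], [0, 0, 0, 0, 0, 0, 0]]]'

```text
t: 15.53
position: [0.5668, 0.1313, 0.0187]
eef_rot: [0.061, 0.998, -0.0, -0.001]
wrist_force: [-6.4, 0.5, 3.3]
grip_width: 0.0117
grasp_force: 23.5
```

Request:
jog_arm --moves '[[[-0.1, 0, 0, 0, 0, 0, 0], [0, 0, 0, 0, 0, 0, 0], [0, 0, 0, 0, 0, 0, 0]]]'

```text
t: 15.78
position: [0.5668, 0.1313, 0.0187]
eef_rot: [0.061, 0.998, -0.0, -0.002]
wrist_force: [-12.1, 0.3, 8.8]
grip_width: 0.0115
grasp_force: 24.2
```

The sled is hard against the end stop: the force rises with no motion. I unload, let go and rise.

Request:
jog_arm --moves '[[[0.1, 0, -0.03, 0, 0, 0, 0], [0.05, 0, 0, 0, 0, 0, 0], [0, 0, 0, 0, 0, 0, 0.2], [0, 0, 0, 0, 0, 0, 0.4], [0, 0, 0, 0, 0, 0, 0.4], [0, 0, 0, 0, 0, 0, 0.4], [0, 0, 0, 0, 0, 0, 0.4], [0, 0, -1, 0, 0, 0, 0.4], [0, 0, -2, 0, 0, 0, 0.4], [0, 0, -3, 0, 0, 0, 0.4], [0, 0, -3, 0, 0, 0, 0.4], [0, 0, -3, 0, 0, 0, 0.3], [0, 0, -3, 0, 0, 0, 0.2], [0, 0, -3, 0, 0, 0, 0.1], [0, 0, -2, 0, 0, 0, 0], [0, 0, 0, 0, 0, 0, 0], [0, 0, 0, 0, 0, 0, 0], [0, 0, 0, 0, 0, 0, 0]]]'

```text
t: 17.28
position: [0.5665, 0.1313, 0.2188]
eef_rot: [0.061, 0.998, -0.0, -0.0]
wrist_force: [0.3, -0.2, -0.4]
grip_width: 0.0002
grasp_force: 0.0
```

Run:
```python
from m import *
print(toolyaw(),status.sense()['wrist_force'])
out=[]
for c in ['scene','top','wrist']:
    i,d=vision.snapshot(c); P=cloud(c,d); x,y,z=np.moveaxis(P,-1,0); ok=d>0
    print(c)
    rect(P,ok&(x>.5)&(x<.6)&(y>.1)&(y<.16)&(z>.042)&(z<.052),'fin')
    rect(P,ok&(z>.177)&(z<.19)&(abs(x-.657)<.03)&(abs(y-.121)<.03),'pl')
    rect(P,ok&(z>.12)&(z<.131)&(abs(x-.67)<.06)&(abs(y-.121)<.06),'head')
    out.append(i)
a=cv2.resize(out[0][200:320,240:400],(400,300),interpolation=2); b=cv2.resize(out[2],(400,300))
cv2.imwrite('pics/h.png',np.hstack([a,b]))
```

```text
(array([0.56648499, 0.13127127, 0.21875484]), np.float64(172.95882474674676)) [ 0.25447171 -0.22146209 -0.41205818]
scene
pl 200 [0.6586 0.1203] 0.1811 ((658.1915893554688, 120.06367492675781), (39.634765625, 37.8690071105957), 7.6322808265686035)
head 718 [0.6775 0.1191] 0.1256 ((671.9305419921875, 118.96376037597656), (75.76411437988281, 73.33545684814453), 83.70205688476562)
top
head 215 [0.6697 0.0947] 0.127 ((667.672607421875, 95.86781311035156), (28.064430236816406, 73.39787292480469), 89.96403503417969)
wrist
fin 335 [0.5649 0.1318] 0.0475 ((565.5596923828125, 131.9224853515625), (11.726415634155273, 26.318750381469727), 82.92127227783203)
pl 287 [0.642  0.1224] 0.1812 ((642.7315673828125, 122.3794937133789), (8.445149421691895, 16.6552791595459), 82.6365737915039)
head 69 [0.6354 0.1256] 0.1237 ((635.4774169921875, 123.00332641601562), (75.43315887451172, 7.45846700668335), 82.6169204711914)
```

View pics/h.png

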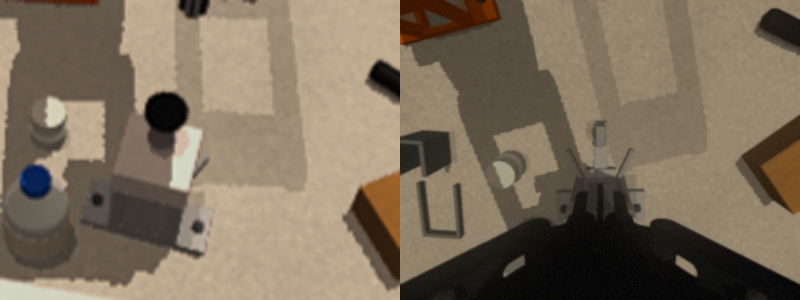

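The sled sits fully in and straight: fin at (600,132), guides on both sides, fin-to-head distance 67.5 mm against 68 nominal. Now I move over the plunger.

Request:
jog_arm --moves '[[[-1, 0.05, 0, 0, 0, 0, 0], [-2, 0, 0, 0, 0, 0, 0], [-2, 0, 0, 0, 0, 0, 0], [-2, 0, 0, 0, 0, 0, 0], [-1.4, 0, 0, 0, 0, 0, 0], [-0.5, 0, 0, 0, 0, 0, 0], [0, 0, 1, 0, 0, 0, 0], [0, 0, 1, 0, 0, 0, 0], [0, 0, 0.7, 0, 0, 0, 0], [0, 0, 0.3, 0, 0, 0, 0], [0, 0, 0.3, 0, 0, 0, 0], [0, 0, 0.2, 0, 0, 0, 0], [0, 0, 0.2, 0, 0, 0, 0], [0, 0, 0.2, 0, 0, 0, 0], [0, 0, 0, 0, 0, 0, 0]]]'

```text
t: 18.68
position: [0.6552, 0.121, 0.1804]
eef_rot: [0.061, 0.998, 0.0, 0.0]
wrist_force: [-2.6, 0.4, 2.8]
grip_width: -0.0001
grasp_force: 1.5
```

Request:
jog_arm --moves '[[[0, 0, 0.2, 0, 0, 0, 0], [0, 0, 0.2, 0, 0, 0, 0], [0, 0, 0.2, 0, 0, 0, 0], [0, 0, 0.2, 0, 0, 0, 0], [0, 0, 0.1, 0, 0, 0, 0], [0, 0, 0, 0, 0, 0, 0]]]'

```text
t: 19.18
position: [0.6554, 0.121, 0.171]
eef_rot: [0.061, 0.998, 0.0, 0.0]
wrist_force: [-0.1, 1.1, 4.6]
grip_width: -0.0001
grasp_force: 2.2
```

Request:
jog_arm --moves '[[[0, 0, 0.15, 0, 0, 0, 0], [0, 0, 0.15, 0, 0, 0, 0], [0, 0, 0.1, 0, 0, 0, 0], [0, 0, 0, 0, 0, 0, 0]]]'

```text
t: 19.52
position: [0.6554, 0.121, 0.167]
eef_rot: [0.061, 0.998, 0.0, 0.0]
wrist_force: [0.0, 1.4, 4.6]
grip_width: 0.0003
grasp_force: 2.5
```

Request:
jog_arm --moves '[[[0, 0, 0.15, 0, 0, 0, 0], [0, 0, 0.15, 0, 0, 0, 0], [0, 0, 0.1, 0, 0, 0, 0], [0, 0, 0, 0, 0, 0, 0]]]'

```text
t: 19.85
position: [0.6555, 0.121, 0.1631]
eef_rot: [0.061, 0.998, 0.0, 0.0]
wrist_force: [-0.9, 0.2, 4.9]
grip_width: -0.0004
grasp_force: 2.8
```

Request:
jog_arm --moves '[[[0, 0, 0.15, 0, 0, 0, 0], [0, 0, 0.15, 0, 0, 0, 0], [0, 0, 0.1, 0, 0, 0, 0], [0, 0, 0, 0, 0, 0, 0]]]'

```text
t: 20.18
position: [0.6554, 0.121, 0.1592]
eef_rot: [0.061, 0.998, 0.0, 0.0]
wrist_force: [-0.7, 0.7, 6.0]
grip_width: 0.0004
grasp_force: 3.1
```

Request:
jog_arm --moves '[[[0, 0, 0.15, 0, 0, 0, 0], [0, 0, 0.15, 0, 0, 0, 0], [0, 0, 0, 0, 0, 0, 0]]]'

```text
t: 20.43
position: [0.6554, 0.121, 0.1566]
eef_rot: [0.061, 0.998, 0.0, 0.0]
wrist_force: [-0.2, 1.7, 6.6]
grip_width: 0.0001
grasp_force: 3.3
```

Request:
jog_arm --moves '[[[0, 0, 0.15, 0, 0, 0, 0], [0, 0, 0.1, 0, 0, 0, 0], [0, 0, 0, 0, 0, 0, 0]]]'

```text
t: 20.68
position: [0.6555, 0.121, 0.1544]
eef_rot: [0.061, 0.998, 0.0, 0.0]
wrist_force: [-2.0, 1.6, 7.6]
grip_width: 0.0002
grasp_force: 4.2
```

Request:
jog_arm --moves '[[[0, 0, 0.15, 0, 0, 0, 0], [0, 0, 0.1, 0, 0, 0, 0], [0, 0, 0, 0, 0, 0, 0]]]'

```text
t: 20.93
position: [0.6554, 0.121, 0.152]
eef_rot: [0.061, 0.998, 0.0, 0.0]
wrist_force: [-2.1, 1.3, 9.6]
grip_width: 0.0003
grasp_force: 4.5
```

Request:
jog_arm --moves '[[[0, 0, 0.1, 0, 0, 0, 0], [0, 0, 0.1, 0, 0, 0, 0], [0, 0, 0, 0, 0, 0, 0]]]'

```text
t: 21.18
position: [0.6555, 0.121, 0.1514]
eef_rot: [0.061, 0.998, 0.0, 0.001]
wrist_force: [-7.1, 0.7, 16.0]
grip_width: 0.0001
grasp_force: 8.3
```

Request:
jog_arm --moves '[[[0, 0, 0.1, 0, 0, 0, 0], [0, 0, 0.05, 0, 0, 0, 0], [0, 0, 0, 0, 0, 0, 0], [0, 0, 0, 0, 0, 0, 0]]]'

```text
t: 21.52
position: [0.6556, 0.121, 0.1513]
eef_rot: [0.061, 0.998, 0.0, 0.001]
wrist_force: [-11.4, -0.6, 23.8]
grip_width: -0.0002
grasp_force: 12.1
```

Firm stop at 31 mm with 24 N, so the cap is home. I let the plunger rise and retreat.

Request:
jog_arm --moves '[[[0, 0, -0.3, 0, 0, 0, 0], [0, 0, -0.3, 0, 0, 0, 0], [0, 0, -0.4, 0, 0, 0, 0], [0, 0, -0.5, 0, 0, 0, 0], [0, 0, -0.5, 0, 0, 0, 0], [0, 0, -0.5, 0, 0, 0, 0], [0, 0, -0.6, 0, 0, 0, 0], [0, 0, -1, 0, 0, 0, 0], [0, 0, -2, 0, 0, 0, 0], [0, 0, -2, 0, 0, 0, 0], [2, 0, 0, 0, 0, 0, 0], [3, 0, 0, 0, 0, 0, 0], [3, 0, 0, 0, 0, 0, 0], [3, 0, 0, 0, 0, 0, 0], [1, 0, 0, 0, 0, 0, 0], [0, 0, 0, 0, 0, 0, 0], [0, 0, 0, 0, 0, 0, 0]]]'

```text
t: 22.93
position: [0.5358, 0.1355, 0.2287]
eef_rot: [0.061, 0.998, -0.0, 0.0]
wrist_force: [0.3, 0.7, 0.0]
grip_width: -0.0005
grasp_force: 0.0
```

Run:
```python
from m import *
print(toolyaw(),status.sense()['wrist_force'])
for c in ['scene','top','wrist']:
    i,d=vision.snapshot(c); P=cloud(c,d); x,y,z=np.moveaxis(P,-1,0); ok=d>0
    print(c)
    rect(P,ok&(x>.5)&(x<.6)&(y>.1)&(y<.16)&(z>.042)&(z<.052),'fin')
    rect(P,ok&(z>.16)&(z<.19)&(abs(x-.657)<.03)&(abs(y-.121)<.03),'pl')
    if c=='scene':
        m=ok&(abs(x-.655)<.025)&(abs(y-.121)<.02)&(z>.03)&(z<.085); print(m.sum())
```

```text
(array([0.53584751, 0.13549844, 0.22869819]), np.float64(172.9764689939818)) [0.33222632 0.67855802 0.04737115]
scene
pl 234 [0.6601 0.1205] 0.18 ((657.5579833984375, 120.9017562866211), (39.46450424194336, 40.83637619018555), 17.277328491210938)
0
top
pl 61 [0.656  0.1094] 0.182 ((656.3659057617188, 108.54943084716797), (35.93729782104492, 13.093233108520508), 9.959681510925293)
wrist
fin 300 [0.5649 0.1322] 0.0474 ((565.4828491210938, 132.12222290039062), (11.428752899169922, 25.937456130981445), 83.09423065185547)
pl 97 [0.6349 0.1238] 0.1739 ((634.8060913085938, 123.89107513427734), (9.296425819396973, 2.382822036743164), 81.2203140258789)
```

```bash
python3 -c "
from bench import ticket;print(ticket.sign_off())"
```

```text
the job is handed in; nothing more can be done
None
```

I handed the job in with the sled fully in the capper, the plunger back up and the arm clear; that the cap is home I infer from the firm 24 N stop at 31 mm, since I couldn't see it directly, and the sign-off gave no verdict.

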